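# Sweep the stray marker caps into the tray

### The arm

A 6-joint arm with a two-finger parallel gripper is mounted at the origin on the work surface. World frame = base frame: x ahead of the robot, y to its left, z up, the work surface at z = 0. Lengths are in m, angles in rad, forces in N, time in s.
With the tool pointing down it reaches from about 0.25 to 0.775 m from the base axis. Payload 4 kg.
Tool frame: the origin (TCP) lies midway between the tips of the shut fingers; the grasp point (between the pads) lies 19 mm behind it; z points along the fingers, y is the line along which they close (so a half turn about z gives the same grasp; the last joint's range is limited). The gripper opens to 94 mm and grips with 3 to 60 N. Pads are 16 mm wide; open, the fingers measure 119 mm over their backs; the gripper's body (75 mm by 177 mm) begins 78 mm behind the grasp point.
Start: joints at [1.153, 0.087, 1.371, -0, 1.684, -0.103], TCP at [0.17, 0.523, 0.177] pointing down, gripper open.
Joint ranges: [-3.1, 3.1], [-0.76, 2.03], [0.27, 2.55], [-1.08, 4.22], [0.17, 2.65], [-2.57, 2.57]. Speed limits (rad/s): [2.79, 2.79, 3.14, 3.14, 3.14, 3.14].

### API

Orientations are given as [roll, pitch, yaw] about the fixed x, y, z axes, in that order (R = Rz(yaw) Ry(pitch) Rx(roll)).
In Python, from bench import robot gives the robot as it stands. The module is installed in compiled form; this text tells all that it offers.
- The arm moves only by the tool arm_command, never from a script. Its argument "targets" is a list of rows, each a list of 4 numbers: the shift along the world's x, y, z as a fraction of full scale, then the turn about the world's z as a fraction of full scale. A call has 1 to 8 rows; each row is the pose to reach, as a shift and turn from the pose commanded when the call began; what a row does not reach only later rows make up. Full scale, the value 1, is 0.5 m for a shift and 120 degrees for a turn. A row lasts 1/12 s, in which the tool goes at most 41.7 mm and 7.16 degrees, less where a joint would pass 70% of its speed; a pose out of reach is approached as far as the arm can. A call with a number of a shift or a turn outside -1 to 1 is refused whole. A call with a gripper value outside its range is refused whole. "claw" is the closure, from 0 (fully open) to 1 (shut), set as the call begins (left out, the last holds). The fingers move at their own pace and stop on an object; the grip force is fixed at half the most. Time passes only in rows, so rows that repeat a pose let the fingers close. It gives the time, the measured TCP pose, the force, the opening and the grip force at its end, in the units of the state.
- robot.get_obs(): the state, without advancing time (a new reading comes with each control period).
- robot.snapshot(name): name is "side" or "top"; returns the picture (400x640x3 uint8, red, green, blue); there is no depth.
- robot.camera_info(name): a dict with "vfov" (degrees; the focal length in pixels is half the picture's height over the tangent of half this angle, whatever the lens; pixels are square), "cx", "cy" (the principal point, pixels), "k1" (the pictures are not rectified: a ray, as slopes to the right and down, at radius r is drawn at 1 + k1 r^2 times it, then the intrinsics apply), "extrinsics" (4x4, takes a point from camera to world coordinates). Camera axes: x right, y up, looking along -z (the intrinsics and any distortion apply to the point x, -y, -z); pixel columns grow to the right and rows downward; lengths in m; the calibration is good to about 2 mm. A picture is of the moment at which its call begins. camera_info takes no time and is no camera call.
- robot.close_job(): hands the job in; it is judged then, once.
The state is a dict: "time": time; "joint_positions": joint angles; "qvel": joint speeds; "joint_torque": joint torques, N m; "tool_pos": TCP position; "ee_rot": TCP orientation; "wrist_force": force on the tool from outside, world axes, zero at the start; "wrist_torque": the same for the moment, N m; "width": finger opening in m; "finger_force": force on a finger pad.
Only numpy, scipy, OpenCV 4.12 (cv2) and the standard library are available. Lean on these libraries where they do the work, as an engineer would, in place of code of your own. Each camera call takes 0.05 s, during which the arm holds its last target. There are 200 camera calls.

### The job

Clear the worktable: with the closed fingers, sweep the three stray marker caps (orange, yellow and green) along the table and through the open front of the blue tray, until each lies wholly inside it. Only push the caps, never pick them up, and leave the paint pot among them and everything else on the table where it is.

Things in the scene. Friction and masses are not known exactly. Their poses are not given: they have to be found in the camera images.
- cap_orange: orange plastic marker cap, a solid cylinder 30 mm in diameter and 28 mm tall, about 15 g, loose, standing on the table; origin: centre of its underside, z up
- cap_orange_center (a point): centre of the orange cap, 14 mm above its underside
- cap_yellow: yellow plastic marker cap, a solid cylinder 30 mm in diameter and 28 mm tall, about 15 g, loose, standing on the table; origin: centre of its underside, z up
- cap_yellow_center (a point): centre of the yellow cap, 14 mm above its underside
- cap_green: green plastic marker cap, a solid cylinder 30 mm in diameter and 28 mm tall, about 15 g, loose, standing on the table; origin: centre of its underside, z up
- cap_green_center (a point): centre of the green cap, 14 mm above its underside
- tray: blue open-fronted tray fixed to the table, inside 160 mm wide (its y, -80 to 80 mm) and 120 mm deep (its x, open front at -60 to back wall at +60 mm). Floor 3 mm above the table; side and back walls 35 mm high, 4 mm thick. Origin: at table height under the middle of the floor; its x axis points from the open front to the back wall, z up
- tray_mouth (a point): middle of the tray's open front, on the front edge of its floor (tray x = -60 mm, 3 mm above the table); before it a gentle ramp as wide as the tray rises from the table (tray x = -82 mm) to the floor, so that caps slide up it
- pot: closed paint pot, white with a red lid and band, 52 mm in diameter, 52 mm tall, loose, standing among the caps; not to be disturbed; origin: centre of its underside
- marker: paint marker lying on the table, black and blue barrel, white cap, 131 mm long (along its x), 24 mm thick, with flat sides so that it does not roll; not to be disturbed; origin: middle of its underside
- tape: roll of yellow tape lying flat, 68 mm in diameter, 20 mm high; not to be disturbed; origin: centre of its underside
- shoe: light-blue canvas shoe with a white sole, 260 mm long (toe at +x), up to 92 mm wide, 82 mm tall; not to be disturbed; origin: middle of the sole's underside
- bottle: white bottle with a red cap, 50 mm in diameter, 85 mm tall; not to be disturbed; origin: centre of its underside
- mug: blue mug, 72 mm in diameter, 80 mm tall, handle at its +y; not to be disturbed; origin: centre of its underside

How it is judged:
At the end, for the whole second after the job is handed in: The centre of each of the three caps is between the tray's side walls, in front of its back wall and at least 12 mm inside its open front, lower than 30 mm above the table, and at rest; pot, marker, tape, shoe, bottle and mug are within 20 mm of where they started (x of cap_orange_center in the frame of tray between -0.048 and 0.06 m and y of cap_orange_center in the frame of tray between -0.08 and 0.08 m and height (world z) of each of cap_orange_center, cap_yellow_center, cap_green_center below 0.03 m and linear speed of each of cap_orange, cap_yellow, cap_green below 0.02 m/s and x of cap_yellow_center in the frame of tray between -0.048 and 0.06 m and y of cap_yellow_center in the frame of tray between -0.08 and 0.08 m and x of cap_green_center in the frame of tray between -0.048 and 0.06 m and y of cap_green_center in the frame of tray between -0.08 and 0.08 m and distance of each of pot, marker, tape, shoe, bottle, mug from where it was at the start of the episode below 0.02 m); the robot touches nothing.
It fails at once if a cap is lifted (its centre more than 36 mm above the table) (height (world z) of any of cap_orange_center, cap_yellow_center, cap_green_center above 0.036 m).
It fails at once if the paint pot is moved more than 20 mm or tipped (distance of pot from where it was at the start of the episode above 0.02 m or angle between pot's own z axis and vertical above 0.3 rad).
It fails at once if the marker, tape, shoe, bottle or mug is moved more than 20 mm (distance of any of marker, tape, shoe, bottle, mug from where it was at the start of the episode above 0.02 m).
It also fails if it takes over 72 s, if anything falls off the work surface, if the arm or the gripper's body presses on something with over 40 N, if the wrist force passes 120 N, or if a joint passes its speed limit or range.

## Working session

There is one attempt and no reset: what is moved stays moved. The work goes in short steps, Python scripts to look and compute and a tool call to move; the robot and the scene stay as the last step left them, time stands still between calls to the robot, and variables do not carry over. Pictures are saved under pics/ and viewed, at most 10 in all, crops included, and the job is handed in when it is done.

Besides the shell and the picture viewer there is one more tool, called by a JSON object that holds its "name" and its "arguments". arm_command: Moves the arm, as the interface text tells. Shift numbers are shares of 0.5 m and turn numbers shares of 120 degrees, none past 1 either way. Its arguments: {"type":"object","properties":{"targets":{"type":"array"},"claw":{"type":"number"}},"required":["targets"]}

```bash
mkdir -p pics; python3 - <<'E'
from bench import robot
import cv2
for n in("top","side"):
    im=robot.snapshot(n); cv2.imwrite(f"pics/{n}0.png",im[:,:,::-1]); c=robot.camera_info(n); print(n,c)
o=robot.get_obs(); print(o["time"],o["tool_pos"],o["ee_rot"],o["width"])
E
```

```text
top {'vfov': 49.2064811185922, 'cx': 323.4930682565399, 'cy': 187.70639336907965, 'k1': -0.0914024702834807, 'extrinsics': array([[ 0.01529782,  0.99813297, -0.05913164,  0.49739535],
       [-0.99964799,  0.01398539, -0.02254548, -0.07412861],
       [-0.02167641,  0.05945572,  0.99799557,  1.22654796],
       [ 0.        ,  0.        ,  0.        ,  1.        ]])}
side {'vfov': 45.370187808939356, 'cx': 316.06818228934657, 'cy': 200.66114370044772, 'k1': -0.037238628314407364, 'extrinsics': array([[-0.99126248,  0.0753797 , -0.10824321,  0.45770826],
       [-0.13051862, -0.6791573 ,  0.72229512,  0.65681828],
       [-0.01906778,  0.73011181,  0.68306161,  0.73178926],
       [ 0.        ,  0.        ,  0.        ,  1.        ]])}
0.1 [0.17008421 0.52248798 0.17623942] [-3.13968585e+00 -1.93607240e-04  2.82677172e+00] 0.0937413724034003
```

View pics/top0.png

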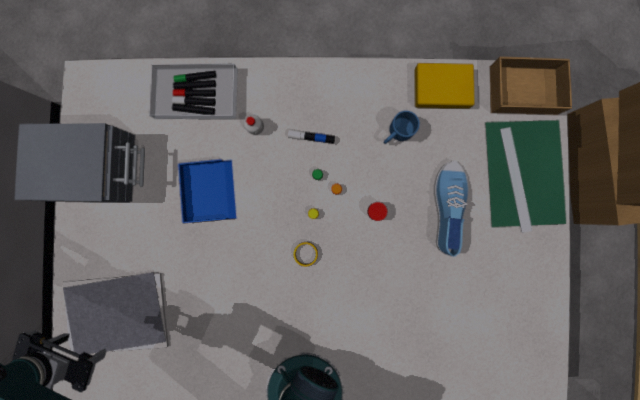

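View pics/side0.png

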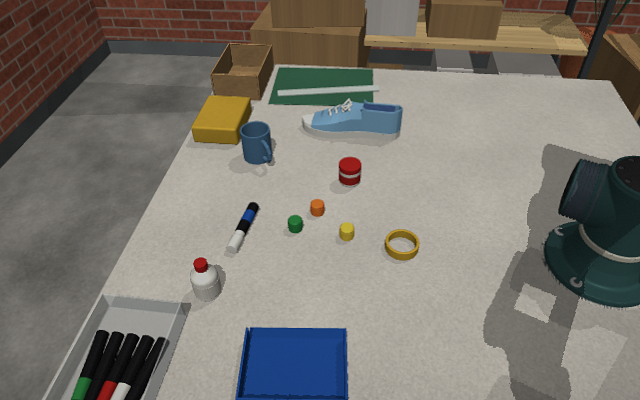

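The top view shows green at (318,174), orange (337,188), yellow (313,213) and the pot at (377,211). The tray is at about (208,190) with its open front to the right. The side view agrees.

```bash
cat > h.py <<'E'
from bench import robot
import cv2, numpy as np
def ray(n,uv):
    c=robot.camera_info(n); f=200/np.tan(np.radians(c["vfov"]/2))
    K=np.array([[f,0,c["cx"]],[0,f,c["cy"]],[0,0,1]])
    p=cv2.undistortPoints(np.array(uv,float).reshape(-1,1,2),K,np.array([c["k1"],0,0,0.]))[:,0]
    E=c["extrinsics"]; d=np.c_[p[:,0],-p[:,1],-np.ones(len(p))]@E[:3,:3].T
    return E[:3,3],d
def plane(n,uv,z):
    o,d=ray(n,uv); return (o+d*((z-o[2])/d[:,2])[:,None])[:,:2]
H={"orange":(7,17),"yellow":(24,33),"green":(45,80)}
def caps(n="top",im=None):
    im=robot.snapshot(n) if im is None else im
    hsv=cv2.cvtColor(im,cv2.COLOR_RGB2HSV); r={}
    for k,(a,b) in H.items():
        m=cv2.inRange(hsv,(a,140,70),(b,255,255))
        N,_,st,ce=cv2.connectedComponentsWithStats(m)
        r[k]=[(ce[i].round(1).tolist(),int(st[i,4]),plane(n,ce[i],.02 if n=="top" else .016)[0].round(4).tolist()) for i in range(1,N) if 25<st[i,4]<400 and (n!="top" or (190<ce[i][0]<370 and 130<ce[i][1]<235))]
    return r,im
E
python3 - <<'E'
from h import *
r,im=caps(); print(r); print(caps("side")[0])
hsv=cv2.cvtColor(im,cv2.COLOR_RGB2HSV)
m=cv2.inRange(hsv,(100,150,60),(125,255,255)); m[:,:150]=0;m[:,260:]=0
c=max(cv2.findContours(m,0,2)[0],key=cv2.contourArea); q=cv2.approxPolyDP(c,6,True)[:,0]
print("tray",q.tolist(),plane("top",q,0.035).round(3).tolist(),plane("top",q,0.0).round(3).tolist())
for nm,uv,z in(("pot",(377,211),.052),("tape",(306,253),.02),("mk1",(287,133),.02),("mk2",(335,139),.02),("bot",(252,122),.085),("shoe",(440,190),.03)): print(nm,plane("top",uv,z).round(3))
cv2.imwrite("pics/crop0.png",cv2.resize(im[100:280,160:420,::-1],None,fx=3,fy=3,interpolation=2))
E
```

```text
{'orange': [([336.3, 188.5], 84, [0.5672, -0.0824])], 'yellow': [([313.0, 213.3], 89, [0.4978, -0.019])], 'green': [([317.0, 174.1], 69, [0.6064, -0.0284])]}
{'orange': [([8.0, 6.3], 128, [2.0032, -1.1341]), ([41.6, 2.5], 28, [1.875, -1.1794]), ([56.4, 4.0], 76, [1.7988, -1.1654]), ([72.7, 5.7], 57, [1.7167, -1.1509]), ([99.0, 2.4], 49, [1.6197, -1.1898]), ([121.3, 3.0], 149, [1.52, -1.1878]), ([150.3, 3.5], 165, [1.3945, -1.1891]), ([179.3, 4.0], 147, [1.271, -1.1903]), ([209.9, 4.5], 158, [1.1437, -1.1923]), ([522.2, 3.7], 196, [-0.0853, -1.3106]), ([553.9, 5.1], 168, [-0.2059, -1.3104]), ([240.8, 5.2], 164, [1.0166, -1.1929]), ([260.9, 5.2], 49, [0.9362, -1.1983]), ([584.8, 6.2], 115, [-0.3243, -1.3143]), ([20.9, 13.1], 101, [1.8993, -1.0663]), ([631.7, 8.5], 95, [-0.5015, -1.3147]), ([108.7, 12.4], 118, [1.5284, -1.0897]), ([137.8, 13.2], 135, [1.4049, -1.0873]), ([167.5, 13.9], 137, [1.2825, -1.088]), ([196.2, 14.4], 133, [1.1672, -1.09]), ([225.7, 15.3], 136, [1.0493, -1.0886]), ([250.2, 15.7], 80, [0.954, -1.0918]), ([579.2, 17.5], 90, [-0.272, -1.197]), ([65.6, 24.8], 96, [1.
[... 1094 characters left out ...]
]), ([5.7, 91.3], 90, [1.5743, -0.4789]), ([18.5, 95.2], 119, [1.519, -0.4607]), ([35.7, 95.3], 74, [1.4639, -0.4645]), ([2.6, 110.2], 48, [1.5172, -0.3783]), ([11.4, 118.3], 163, [1.4642, -0.3411]), ([316.9, 207.4], 201, [0.5665, -0.0793])], 'yellow': [([346.4, 231.3], 218, [0.4973, -0.016])], 'green': [([294.5, 223.6], 182, [0.6067, -0.0257]), ([80.5, 388.5], 260, [0.8835, 0.3702])]}
tray [[230, 161], [179, 164], [183, 222], [235, 217]] [[0.638, 0.213], [0.629, 0.357], [0.467, 0.34], [0.484, 0.195]] [[0.643, 0.221], [0.632, 0.37], [0.467, 0.352], [0.484, 0.203]]
pot [[ 0.506 -0.192]]
tape [[ 0.388 -0.001]]
mk1 [[0.721 0.058]]
mk2 [[ 0.705 -0.077]]
bot [[0.738 0.145]]
shoe [[ 0.566 -0.367]]
```

View pics/crop0.png

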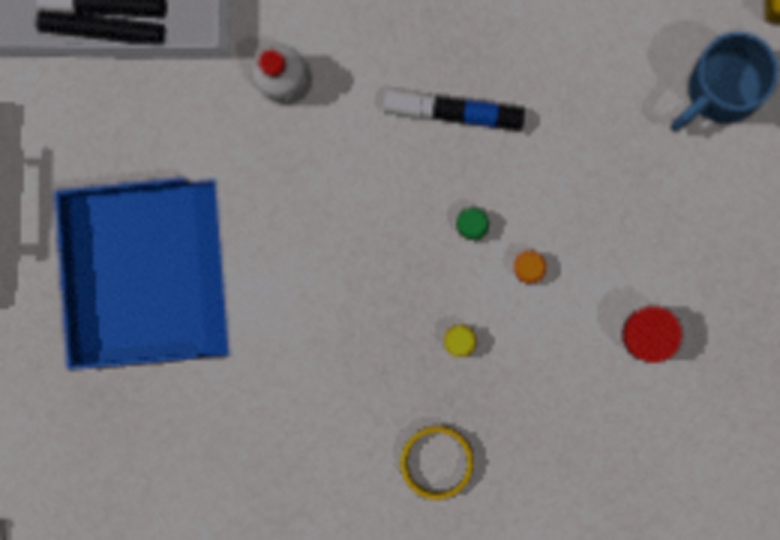

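Green is at (.607,-.027), orange (.567,-.081) and yellow (.498,-.018). The tray centre is near (.555,.285) and its mouth faces -y. The finger yaw has to match the push heading, about 90°. I'll move to behind green first.

{"name": "arm_command", "arguments": {"targets": [[0.4, -0.55, 0, -0.4], [0.4, -0.55, 0, -0.4], [0.4, -0.55, 0, -0.4], [0.4, -0.55, 0, -0.4], [0.4, -0.55, 0, -0.4], [0.4, -0.55, 0, -0.4], [0.4, -0.55, 0, -0.4], [0.4, -0.55, 0, -0.4]], "claw": 1}}

```text
time: 0.87
tool_pos: [0.367, 0.2516, 0.1773]
ee_rot: [3.141, -0.0, 1.986]
wrist_force: [0.8, 0.8, 0.2]
width: 0.0442
finger_force: 0.0
```

{"name": "arm_command", "arguments": {"targets": [[0.472, -0.66, -0.1, -0.19], [0.472, -0.66, -0.1, -0.19], [0.472, -0.66, -0.1, -0.19], [0.472, -0.66, -0.1, -0.19], [0.472, -0.66, -0.1, -0.19], [0.472, -0.66, -0.1, -0.19], [0.472, -0.66, -0.1, -0.19], [0.472, -0.66, -0.1, -0.19]]}}

```text
time: 1.53
tool_pos: [0.5595, -0.0177, 0.1361]
ee_rot: [-3.142, -0.0, 1.591]
wrist_force: [0.6, 1.1, 0.1]
width: 0.0006
finger_force: 0.0
```

{"name": "arm_command", "arguments": {"targets": [[0, 0, 0, 0], [0, 0, 0, 0], [0, 0, 0, 0]]}}

```text
time: 1.78
tool_pos: [0.5584, -0.0155, 0.1361]
ee_rot: [-3.14, -0.001, 1.591]
wrist_force: [-0.5, 0.7, 0.0]
width: 0.0003
finger_force: 0.0
```

{"name": "arm_command", "arguments": {"targets": [[0.096, -0.133, 0, 0], [0.096, -0.133, 0, 0], [0.096, -0.133, 0, 0], [0.096, -0.133, -0.08, 0], [0.096, -0.133, -0.16, 0], [0.096, -0.133, -0.22, 0], [0.096, -0.133, -0.25, 0], [0.096, -0.133, -0.25, 0]]}}

```text
time: 2.45
tool_pos: [0.6024, -0.0792, 0.0067]
ee_rot: [-3.132, -0.003, 1.593]
wrist_force: [-0.3, -0.1, 0.0]
width: 0.0001
finger_force: 0.0
```

```bash
python3 - <<'E'
from h import *
o=robot.get_obs(); print(o["tool_pos"],o["ee_rot"],o["wrist_force"])
im=robot.snapshot("side");cv2.imwrite("pics/s1.png",cv2.resize(im[120:330,180:460,::-1],None,fx=2.5,fy=2.5))
E
```

```text
[ 0.60241047 -0.07924802  0.00674192] [-3.13234431e+00 -2.75041572e-03  1.59330995e+00] [-0.28432515 -0.08044088  0.02179866]
```

View pics/s1.png

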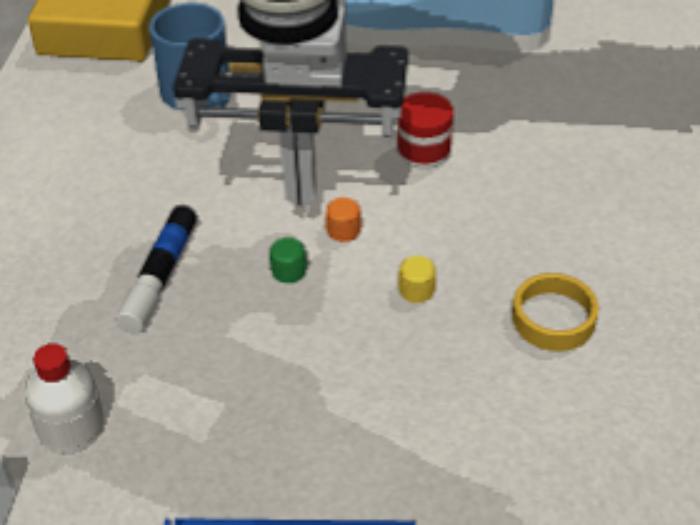

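Fingers stand just behind green, clear of orange (image (300,205) against the orange cap at (343,218)). Next I push green.

{"name": "arm_command", "arguments": {"targets": [[0.006, 0.02, 0.01, 0], [0.008, 0.05, 0.01, 0], [0.008, 0.08, 0.01, 0], [0.007, 0.11, 0.01, 0], [0.006, 0.14, 0.01, 0], [0.006, 0.17, 0.01, 0], [0.005, 0.2, 0.01, 0], [0.005, 0.23, 0.01, 0]]}}

```text
time: 3.17
tool_pos: [0.609, 0.0347, 0.0165]
ee_rot: [-3.141, -0.0, 1.592]
wrist_force: [0.3, 0.1, -0.0]
width: 0.0005
finger_force: 0.0
```

```bash
python3 - <<'E'
from h import *
print(robot.get_obs()["tool_pos"]);r=caps("side")[0];print(r["green"],r["yellow"],r["orange"][-1:]); print(caps()[0])
E
```

```text
[0.60903882 0.03470673 0.01649245]
[([297.2, 220.1], 51, [0.6029, -0.0365]), ([80.8, 388.3], 271, [0.8832, 0.3698])] [([346.4, 231.3], 220, [0.4974, -0.0159])] [([316.1, 210.5], 113, [0.567, -0.0695])]
{'orange': [([336.3, 188.5], 84, [0.5672, -0.0824])], 'yellow': [([313.0, 213.3], 88, [0.4977, -0.0189])], 'green': [([317.1, 173.8], 62, [0.6074, -0.0285])]}
```

```bash
python3 - <<'E'
from h import *
a=robot.snapshot("side")[120:330,180:460,::-1];b=robot.snapshot("top")[110:300,220:440,::-1]
a=cv2.resize(a,(400,300));b=cv2.resize(b,(400,345))[:300]
cv2.imwrite("pics/s2.png",np.hstack([a,b]));print(robot.get_obs()["tool_pos"])
E
```

```text
[0.60922861 0.033168   0.01637025]
```

View pics/s2.png

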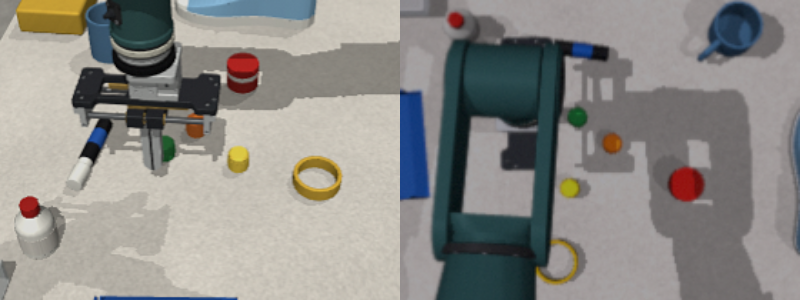

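```bash
python3 - <<'E'
from h import *
for z in(0.0,.007,.016,.03,.05): print(z,plane("side",(302,203),z),plane("side",(288.5,235.5),z))
print(plane("top",(289,168),.12))
E
```

```text
0.0 [[ 0.6038608  -0.10597537]] [[ 0.61686475 -0.00545214]]
0.007 [[ 0.60246277 -0.0986788 ]] [[0.61534232 0.00088287]]
0.016 [[ 0.60066529 -0.08929748]] [[0.61338491 0.00902789]]
0.03 [[ 0.59786922 -0.07470433]] [[0.61034006 0.02169791]]
0.05 [[ 0.59387483 -0.05385697]] [[0.60599027 0.03979794]]
[[0.61209382 0.03966875]]
```

The fingers passed over green without touching it, so the tip is really some 20 mm higher than read. I'll feel for the table here, gently.

{"name": "arm_command", "arguments": {"targets": [[0, 0, -0.004, 0], [0, 0, -0.008, 0], [0, 0, -0.012, 0], [0, 0, -0.016, 0], [0, 0, -0.02, 0], [0, 0, -0.024, 0], [0, 0, -0.024, 0], [0, 0, -0.024, 0]]}}

```text
time: 4.03
tool_pos: [0.6091, 0.0327, 0.0043]
ee_rot: [-3.141, -0.0, 1.591]
wrist_force: [0.5, -0.0, 1.2]
width: 0.0006
finger_force: 0.0
```

```bash
python3 - <<'E'
from h import *
o=robot.get_obs();print(o["tool_pos"],o["wrist_force"])
a=robot.snapshot("side")[170:270,240:380,::-1];cv2.imwrite("pics/s3.png",cv2.resize(a,None,fx=5,fy=5,interpolation=2))
E
```

```text
[0.60913895 0.03271801 0.00426446] [ 0.48538273 -0.00559424  1.18488763]
```

View pics/s3.png

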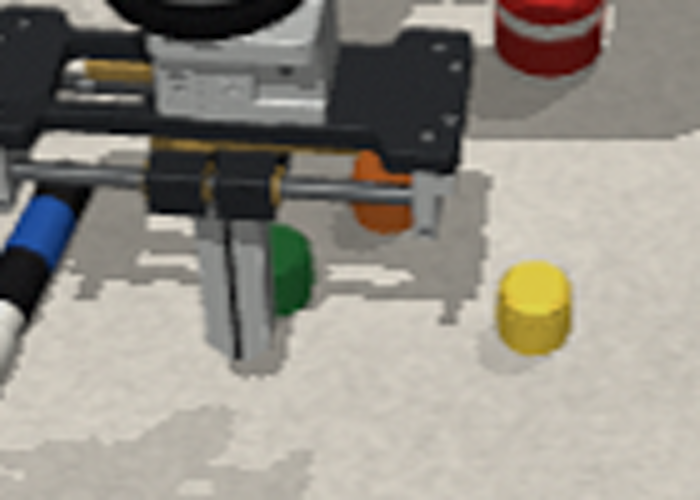

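{"name": "arm_command", "arguments": {"targets": [[0, 0, -0.004, 0], [0, 0, -0.008, 0], [0, 0, -0.008, 0]]}}

```text
time: 4.33
tool_pos: [0.609, 0.0328, 0.0]
ee_rot: [-3.141, 0.0, 1.591]
wrist_force: [-1.0, 0.6, 0.7]
width: 0.0002
finger_force: 0.0
```

{"name": "arm_command", "arguments": {"targets": [[0, 0, -0.004, 0], [0, 0, -0.008, 0], [0, 0, -0.008, 0]]}}

```text
time: 4.58
tool_pos: [0.6089, 0.0328, -0.0041]
ee_rot: [-3.141, -0.0, 1.591]
wrist_force: [-0.7, 0.4, 0.3]
width: 0.0006
finger_force: 0.0
```

{"name": "arm_command", "arguments": {"targets": [[0, 0, -0.004, 0], [0, 0, -0.008, 0], [0, 0, -0.008, 0]]}}

```text
time: 4.83
tool_pos: [0.6089, 0.0328, -0.0081]
ee_rot: [-3.141, -0.0, 1.591]
wrist_force: [-0.1, -0.1, -0.3]
width: 0.0008
finger_force: 0.0
```

{"name": "arm_command", "arguments": {"targets": [[0, 0, -0.004, 0], [0, 0, -0.006, 0], [0, 0, -0.006, 0]]}}

```text
time: 5.08
tool_pos: [0.6091, 0.0328, -0.0108]
ee_rot: [-3.141, -0.0, 1.591]
wrist_force: [0.2, 0.1, -0.7]
width: 0.0005
finger_force: 0.0
```

{"name": "arm_command", "arguments": {"targets": [[0, 0, -0.004, 0], [0, 0, -0.004, 0]]}}

```text
time: 5.25
tool_pos: [0.6091, 0.0328, -0.0128]
ee_rot: [-3.141, -0.0, 1.591]
wrist_force: [-0.4, 0.3, -1.2]
width: 0.0007
finger_force: 0.0
```

```bash
python3 - <<'E'
from h import *
o=robot.get_obs();print(o["tool_pos"],o["wrist_force"])
a=robot.snapshot("side")[170:270,240:380,::-1];cv2.imwrite("pics/s4.png",cv2.resize(a,None,fx=5,fy=5,interpolation=2))
E
```

```text
[ 0.60909602  0.0328343  -0.01283839] [-0.41638173  0.32498006 -1.16702408]
```

View pics/s4.png

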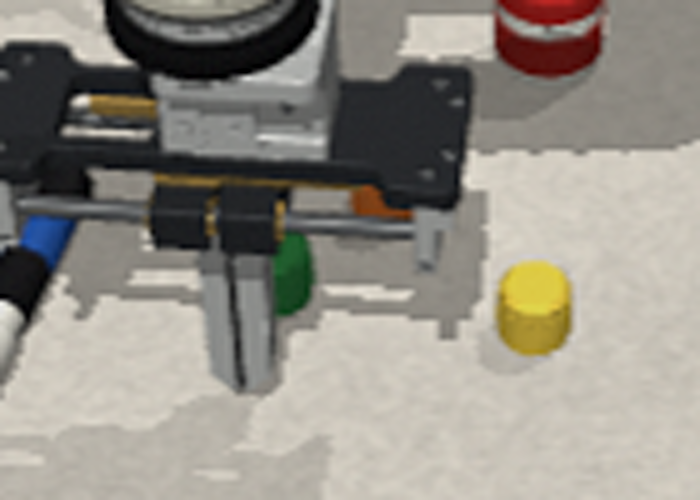

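The side view shows the tip now just above the table at (288,248). The z reading is some 20 mm too low, so I keep the reading at about -0.010 and go back behind green.

{"name": "arm_command", "arguments": {"targets": [[0, 0, 0.08, 0], [0, 0, 0.14, 0], [-0.006, -0.08, 0.14, 0], [-0.006, -0.16, 0.14, 0], [-0.006, -0.22, 0.14, 0], [-0.006, -0.22, 0.1, 0], [-0.006, -0.22, 0.05, 0], [-0.006, -0.22, 0.005, 0]]}}

```text
time: 5.97
tool_pos: [0.6068, -0.0783, -0.0101]
ee_rot: [3.14, 0.0, 1.589]
wrist_force: [0.9, 0.2, -1.0]
width: 0.0002
finger_force: 0.0
```

{"name": "arm_command", "arguments": {"targets": [[0, 0, 0, 0], [0, 0.03, 0, 0], [0, 0.06, 0, 0], [-0.001, 0.09, 0, 0], [-0.002, 0.12, 0, 0], [-0.002, 0.15, 0, 0], [-0.003, 0.18, 0, 0], [-0.004, 0.18, 0, 0]]}}

```text
time: 6.63
tool_pos: [0.6044, 0.0168, -0.0093]
ee_rot: [3.141, -0.001, 1.595]
wrist_force: [-0.0, 0.2, -0.0]
width: 0.0005
finger_force: 0.0
```

```bash
python3 - <<'E'
from h import *
print(robot.get_obs()["tool_pos"]);r=caps("side")[0];print(r["green"],r["yellow"],r["orange"][-1:]); print(caps()[0])
E
```

```text
[ 0.60440456  0.01679985 -0.00932323]
[([289.6, 249.5], 222, [0.6047, 0.0458]), ([80.8, 388.3], 274, [0.8831, 0.3698])] [([346.4, 231.3], 221, [0.4974, -0.0158])] [([316.8, 212.4], 74, [0.5648, -0.064])]
{'orange': [([336.3, 188.5], 84, [0.5672, -0.0824])], 'yellow': [([315.3, 213.6], 46, [0.497, -0.0253])], 'green': []}
```

{"name": "arm_command", "arguments": {"targets": [[0, 0.03, 0, 0], [-0.001, 0.06, 0, 0], [-0.002, 0.09, 0, 0], [-0.003, 0.12, 0, 0], [-0.004, 0.15, 0, 0], [-0.005, 0.18, 0, 0], [-0.006, 0.21, 0, 0], [-0.006, 0.24, 0, 0]]}}

```text
time: 7.4
tool_pos: [0.6011, 0.1346, -0.01]
ee_rot: [-3.142, -0.0, 1.592]
wrist_force: [0.6, 0.6, 0.6]
width: 0.0006
finger_force: 0.1
```

```bash
python3 - <<'E'
from h import *
o=robot.get_obs();print(o["tool_pos"],o["wrist_force"]);r=caps("side")[0];print(r["green"])
E
```

```text
[ 0.60107259  0.13463561 -0.00999455] [0.61385113 0.59901323 0.56851652]
[([281.0, 296.5], 263, [0.6012, 0.1586]), ([81.0, 388.3], 275, [0.8829, 0.3698])]
```

{"name": "arm_command", "arguments": {"targets": [[0, 0.03, 0, 0], [-0.001, 0.06, 0.002, 0], [-0.002, 0.09, 0.004, 0], [-0.003, 0.12, 0.006, 0], [-0.004, 0.15, 0.006, 0], [-0.005, 0.18, 0.006, 0], [-0.006, 0.21, 0.006, 0], [-0.006, 0.235, 0.006, 0]]}}

```text
time: 8.12
tool_pos: [0.5981, 0.2522, -0.007]
ee_rot: [-3.142, -0.0, 1.592]
wrist_force: [0.4, -0.3, 0.7]
width: 0.0002
finger_force: 0.1
```

{"name": "arm_command", "arguments": {"targets": [[0, 0.008, 0, 0], [0, 0.015, 0, 0], [0, 0.02, 0, 0], [0, 0.02, 0, 0], [0, 0.0, 0, 0], [0, -0.02, 0.05, 0], [0, -0.02, 0.13, 0], [0, -0.06, 0.18, 0]]}}

```text
time: 8.78
tool_pos: [0.5987, 0.2211, 0.0855]
ee_rot: [3.14, -0.002, 1.592]
wrist_force: [0.4, -0.7, 1.1]
width: 0.0007
finger_force: 0.0
```

```bash
python3 - <<'E'
from h import *
o=robot.get_obs();print(o["time"],o["tool_pos"],o["wrist_force"]);r=caps("side")[0];print(r["green"]); print(caps()[0])
E
```

```text
8.7833 [0.59868996 0.22105587 0.0855046 ] [ 0.39352423 -0.69130933  1.06171371]
[([268.2, 360.3], 369, [0.5988, 0.2846]), ([80.9, 388.3], 277, [0.8829, 0.3697])]
{'orange': [([336.4, 188.6], 85, [0.567, -0.0825])], 'yellow': [([312.9, 213.1], 74, [0.4983, -0.0187])], 'green': []}
```

Green is inside the tray, at about (.599,.284). Next is yellow.

{"name": "arm_command", "arguments": {"targets": [[-0.208, -0.586, 0, -0.035], [-0.208, -0.586, 0, -0.035], [-0.208, -0.586, 0, -0.035], [-0.208, -0.586, 0, -0.035], [-0.208, -0.586, 0, -0.035], [-0.208, -0.586, 0, -0.035], [-0.208, -0.586, 0, -0.035], [-0.208, -0.586, 0, -0.035]]}}

```text
time: 9.55
tool_pos: [0.4915, -0.0771, 0.082]
ee_rot: [-3.139, 0.002, 1.513]
wrist_force: [0.8, -0.1, -1.1]
width: -0.0002
finger_force: 0.0
```

{"name": "arm_command", "arguments": {"targets": [[0, 0, 0, 0], [0, 0, 0, 0]]}}

```text
time: 9.72
tool_pos: [0.4933, -0.0738, 0.0823]
ee_rot: [-3.141, -0.001, 1.514]
wrist_force: [-0.0, 0.7, 0.0]
width: 0.0002
finger_force: 0.0
```

{"name": "arm_command", "arguments": {"targets": [[0.002, 0, -0.06, 0], [0.002, 0, -0.12, 0], [0.002, 0, -0.17, 0], [0.002, 0, -0.182, 0], [0.003, 0.03, -0.182, 0], [0.005, 0.06, -0.182, 0], [0.007, 0.09, -0.182, 0], [0.008, 0.12, -0.182, 0]]}}

```text
time: 10.38
tool_pos: [0.4991, -0.0111, -0.0072]
ee_rot: [3.141, -0.0, 1.519]
wrist_force: [0.3, -1.1, 0.5]
width: 0.0004
finger_force: 0.0
```

```bash
python3 - <<'E'
from h import *
o=robot.get_obs();print(o["tool_pos"],o["ee_rot"][2],o["wrist_force"]);r=caps("side")[0];print(r["yellow"],r["orange"][-1:])
E
```

```text
[ 0.4990754  -0.01113129 -0.00723836] 1.5188296763482048 [ 0.27325751 -1.06050196  0.49699509]
[([344.1, 241.5], 229, [0.4996, 0.0124])] [([316.9, 207.4], 202, [0.5666, -0.0792])]
```

{"name": "arm_command", "arguments": {"targets": [[0.002, 0.03, 0, 0], [0.003, 0.06, 0, 0], [0.005, 0.09, 0, 0], [0.007, 0.12, 0, 0], [0.009, 0.15, 0, 0], [0.01, 0.18, 0, 0], [0.012, 0.21, 0, 0], [0.014, 0.24, 0, 0]]}}

```text
time: 11.1
tool_pos: [0.5058, 0.1085, -0.0072]
ee_rot: [3.14, -0.0, 1.519]
wrist_force: [0.9, 0.7, 0.2]
width: 0.0002
finger_force: 0.0
```

```bash
python3 - <<'E'
from h import *
o=robot.get_obs();print(o["tool_pos"],o["ee_rot"][2],o["wrist_force"]);r=caps("side")[0];print(r["yellow"],r["orange"][-1:])
E
```

```text
[ 0.50582688  0.108508   -0.00720429] 1.5189566516996509 [0.94010108 0.71214831 0.20733812]
[([334.6, 289.9], 272, [0.5063, 0.1326])] [([313.2, 206.8], 58, [0.5747, -0.08])]
```

{"name": "arm_command", "arguments": {"targets": [[0.002, 0.03, 0, 0], [0.003, 0.06, 0.001, 0], [0.005, 0.09, 0.002, 0], [0.007, 0.12, 0.003, 0], [0.009, 0.15, 0.003, 0], [0.01, 0.18, 0.003, 0], [0.012, 0.21, 0.003, 0], [0.014, 0.24, 0.003, 0]]}}

```text
time: 11.82
tool_pos: [0.5127, 0.2279, -0.0059]
ee_rot: [3.141, 0.0, 1.519]
wrist_force: [-0.2, 0.1, 0.7]
width: 0.0002
finger_force: 0.0
```

{"name": "arm_command", "arguments": {"targets": [[0.002, 0.025, 0, 0], [0.003, 0.04, 0, 0], [0.004, 0.05, 0, 0], [0.004, 0.055, 0, 0], [0.004, 0.055, 0, 0], [0.004, 0.02, 0.03, 0], [0.004, 0, 0.1, 0], [0.004, -0.04, 0.18, 0]]}}

```text
time: 12.48
tool_pos: [0.512, 0.2078, 0.0791]
ee_rot: [-3.136, 0.002, 1.519]
wrist_force: [1.3, 0.7, 0.7]
width: -0.0
finger_force: 0.0
```

```bash
python3 - <<'E'
from h import *
o=robot.get_obs();print(o["time"],o["tool_pos"],o["ee_rot"][2]);r=caps("side")[0];print(r["yellow"],r["green"],r["orange"][-1:]); print(caps()[0])
E
```

```text
12.4833 [0.51201581 0.20780392 0.07907438] 1.5185215055309844
[([319.7, 363.0], 356, [0.5153, 0.2791])] [([268.1, 360.3], 364, [0.599, 0.2846]), ([81.0, 388.3], 275, [0.8829, 0.3697])] [([7.6, 133.6], 27, [1.4292, -0.2699])]
{'orange': [([336.4, 188.5], 83, [0.5672, -0.0825])], 'yellow': [], 'green': []}
```

{"name": "arm_command", "arguments": {"targets": [[0.108, -0.67, 0, 0.038], [0.108, -0.67, 0, 0.038], [0.108, -0.67, 0, 0.038], [0.108, -0.67, 0, 0.038], [0.108, -0.67, 0, 0.038], [0.108, -0.67, 0, 0.038], [0.108, -0.67, 0, 0.038], [0.108, -0.67, 0, 0.038]]}}

```text
time: 13.25
tool_pos: [0.5668, -0.1228, 0.0804]
ee_rot: [-3.141, -0.0, 1.597]
wrist_force: [0.5, 0.3, 0.3]
width: 0.0006
finger_force: 0.0
```

{"name": "arm_command", "arguments": {"targets": [[0, 0, 0, 0], [0, 0, 0, 0]]}}

```text
time: 13.42
tool_pos: [0.5667, -0.1229, 0.08]
ee_rot: [-3.14, -0.001, 1.592]
wrist_force: [0.2, 0.6, 0.5]
width: 0.0003
finger_force: 0.0
```

{"name": "arm_command", "arguments": {"targets": [[0, -0.006, -0.06, 0], [0, -0.01, -0.12, 0], [0, -0.01, -0.17, 0], [0, -0.01, -0.178, 0], [0, 0.02, -0.178, 0], [-0.001, 0.05, -0.178, 0], [-0.002, 0.08, -0.178, 0], [-0.003, 0.11, -0.178, 0]]}}

```text
time: 14.08
tool_pos: [0.5676, -0.063, -0.0053]
ee_rot: [3.137, 0.0, 1.599]
wrist_force: [-0.3, -0.7, 0.0]
width: 0.0005
finger_force: 0.1
```

```bash
python3 - <<'E'
from h import *
o=robot.get_obs();print(o["tool_pos"],o["ee_rot"][2],o["wrist_force"]);r=caps("side")[0];print(r["orange"][-1:])
E
```

```text
[ 0.56763043 -0.06301214 -0.00528764] 1.598773777278422 [-0.34384981 -0.68984953  0.01414244]
[([314.5, 219.7], 211, [0.5668, -0.0418])]
```

{"name": "arm_command", "arguments": {"targets": [[-0.001, 0.03, -0.002, 0], [-0.002, 0.06, -0.004, 0], [-0.003, 0.09, -0.004, 0], [-0.003, 0.12, -0.004, 0], [-0.004, 0.15, -0.004, 0], [-0.005, 0.18, -0.004, 0], [-0.006, 0.21, -0.004, 0], [-0.007, 0.24, -0.004, 0]]}}

```text
time: 14.8
tool_pos: [0.5637, 0.0567, -0.0076]
ee_rot: [3.137, -0.0, 1.599]
wrist_force: [-0.0, -0.5, -0.7]
width: 0.0005
finger_force: 0.1
```

```bash
python3 - <<'E'
from h import *
o=robot.get_obs();print(o["tool_pos"],o["ee_rot"][2],o["wrist_force"]);r=caps("side")[0];print(r["orange"][-1:])
E
```

```text
[ 0.56366995  0.05667675 -0.00755434] 1.5988897437052776 [-0.0223294  -0.53664749 -0.66310697]
[([308.0, 264.9], 253, [0.563, 0.0804])]
```

{"name": "arm_command", "arguments": {"targets": [[-0.001, 0.03, 0, 0], [-0.002, 0.06, 0, 0], [-0.003, 0.09, 0, 0], [-0.003, 0.12, 0, 0], [-0.004, 0.15, 0.001, 0], [-0.005, 0.18, 0.002, 0], [-0.006, 0.21, 0.003, 0], [-0.007, 0.24, 0.004, 0]]}}

```text
time: 15.52
tool_pos: [0.5597, 0.1761, -0.0061]
ee_rot: [3.138, -0.0, 1.598]
wrist_force: [0.8, -0.7, -0.7]
width: 0.0005
finger_force: 0.1
```

{"name": "arm_command", "arguments": {"targets": [[-0.001, 0.03, 0, 0], [-0.002, 0.06, 0, 0], [-0.003, 0.085, 0, 0], [-0.003, 0.11, 0, 0], [-0.004, 0.13, 0, 0], [-0.005, 0.145, 0, 0], [-0.005, 0.155, 0, 0], [-0.005, 0.16, 0, 0]]}}

```text
time: 16.18
tool_pos: [0.5563, 0.2552, -0.0083]
ee_rot: [-3.141, 0.0, 1.598]
wrist_force: [0.1, -0.7, 0.0]
width: 0.0005
finger_force: 0.1
```

{"name": "arm_command", "arguments": {"targets": [[0, 0, 0, 0], [0, -0.03, 0.02, 0], [0, -0.06, 0.1, 0], [0, -0.12, 0.18, 0], [0, -0.2, 0.22, 0], [-0.1, -0.2, 0.22, 0], [-0.2, -0.2, 0.22, 0], [-0.2, -0.2, 0.22, 0]]}}

```text
time: 16.85
tool_pos: [0.4531, 0.1521, 0.1029]
ee_rot: [-3.141, 0.0, 1.594]
wrist_force: [-0.5, 1.3, 0.1]
width: 0.0005
finger_force: 0.0
```

```bash
python3 - <<'E'
from h import *
o=robot.get_obs();print(o["time"],o["tool_pos"],o["wrist_force"]);r=caps("side")[0];print(r["orange"][-1:],r["yellow"],r["green"])
a=robot.snapshot("side")[:,:,::-1];cv2.imwrite("pics/end.png",a)
E
```

```text
16.85 [0.45306344 0.15208238 0.10293464] [-0.49520331  1.31473454  0.08038358]
[([294.8, 360.2], 366, [0.5559, 0.2791])] [([319.7, 363.1], 355, [0.5152, 0.2792])] [([267.9, 360.4], 357, [0.5993, 0.2847]), ([80.9, 388.3], 274, [0.8831, 0.3697])]
```

View pics/end.png

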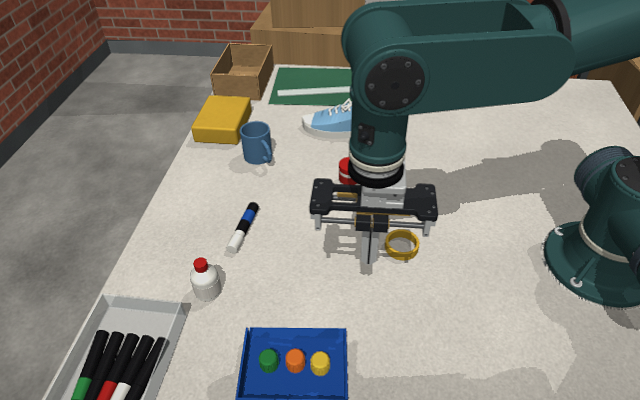

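The side view shows all three caps upright near the middle of the tray, at (268,360), (295,360) and (320,363). The other objects look to be where they started, and the arm is clear.

```bash
python3 -c "
from bench import robot
print(robot.close_job())"
```

```text
the job is handed in; nothing more can be done
None
```

The orange, yellow and green caps were pushed, not lifted, into the blue tray and stand upright near its middle; the pot and other objects looked undisturbed in the last picture, and the job was handed in at about 17 s (no verdict was returned).

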